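# Turn the cutting board over against the stop rail

## Robot

A 7-joint arm with a two-finger parallel gripper is mounted at the origin on a cart in front of the work surface, level with it; the furniture and walls round the work are solid. World frame = base frame: x ahead of the robot, y to its left, z up, the work surface at z = 0. Lengths are in m, angles in rad, forces in N, time in s.
With the tool pointing down it reaches from about 0.4 to 0.85 m from the base axis. Payload 10.4 kg.
Tool frame: the origin (TCP) lies midway between the tips of the shut fingers; the grasp point (between the pads) lies 19 mm behind it; z points along the fingers, y is the line along which they close (so a half turn about z gives the same grasp; the last joint's range is limited). The gripper opens to 85 mm and grips with 20 to 120 N. Pads are 22 mm wide; open, the fingers measure 114 mm over their backs; the gripper's body (76 mm by 85 mm) begins 54 mm behind the grasp point. The pads swing forward as they close: fully open they stand 13 mm farther back than shut.
Start: joints at [-1.33, 0.332, -0.065, 1.46, 0.022, 1.35, -0.088], TCP at [0.163, 0.603, 0.231] pointing down, gripper open.
Joint ranges: [-2.6, 2.6], [-0.5, 2.12], [-1.47, 1.34], [0.16, 2.42], [-1.27, 4.41], [0.06, 2.06], [-2.6, 2.6]. Speed limits (rad/s): [2.22, 2.22, 2.79, 2.79, 3.14, 3.14, 3.14].

## Interface

Orientations are given as [roll, pitch, yaw] about the fixed x, y, z axes, in that order (R = Rz(yaw) Ry(pitch) Rx(roll)).
In Python, from station import ctrl, cams gives the robot as it stands. The module is installed in compiled form; this text tells all that it offers.
- The arm moves only by the tool drive_tool, never from a script. Its argument "steps" is a list of rows, each a list of 3 entries, a list of its own where there are three numbers: the gripper command: -1 is shut, 1 is fully open, values between are in proportion, then the shift along the tool's x, y, z in units of 40 cm (1.0 is 40 cm), then the turn about the tool's z in units of 45 degrees (1.0 is 45 degrees). A call has 1 to 12 rows; each row is the pose to reach, as a shift and turn from the pose commanded when the call began, along the tool's axes at that moment; what a row does not reach only later rows make up. A row lasts 1/10 s, in which the tool goes at most 50 mm and 8.59 degrees, less where a joint would pass 70% of its speed; a pose out of reach is approached as far as the arm can. A call with a number of a shift or a turn outside -1 to 1 is refused whole. A call with a gripper value outside its range is refused whole. The fingers move at their own pace and stop on an object; the grip force is fixed at half the most. Time passes only in rows, so rows that repeat a pose let the fingers close. It gives the time, the measured TCP pose, the force, the opening and the grip force at its end, in the units of the state.
- ctrl.sense(): the state, without advancing time (a new reading comes with each control period).
- cams.read_camera(name): name is "side" or "top"; returns (picture, depth): 420x560x3 uint8, red, green, blue; 420x560 float32, m along the optical axis (not along the pixel's ray), 0 where there is no reading.
- cams.camera_params(name): a dict with "fov_y" (degrees; the focal length in pixels is half the picture's height over the tangent of half this angle, whatever the lens; pixels are square), "cx", "cy" (the principal point, pixels), "rvec" (rotation vector, rad) and "tvec" (3), from world to camera coordinates, as OpenCV has them. Camera axes: x right, y down, z forward; pixel columns grow to the right and rows downward; lengths in m; the calibration is good to about 2 mm. A picture is of the moment at which its call begins. camera_params takes no time and is no camera call.
- ctrl.sign_off(): hands the job in; it is judged then, once.
The state is a dict: "time": time; "joint_pos": joint angles; "qd": joint speeds; "tau": joint torques, N m; "tool_pos": TCP position; "orientation": TCP orientation; "wrist_force": force on the tool from outside, world axes, zero at the start; "wrist_torque": the same for the moment, N m; "finger_gap": finger opening in m; "finger_force": force on a finger pad.
Only numpy, scipy, OpenCV 4.12 (cv2) and the standard library are available. Lean on these libraries where they do the work, as an engineer would, in place of code of your own. Each camera call takes 0.05 s, during which the arm holds its last target. There are 200 camera calls.

## Task

Turn the rectangular wooden cutting board over, using the steel rail: push the board along the stand and up the rail's sloping face until it leans there, then tip its raised edge back towards the robot so that the board falls over and lies flat on the stand in front of the rail, plain face up, groove face down. Leave the round cork trivet, the small bottle and the jigger where they are.

Things in the scene. Friction and masses are not known exactly. Their poses are not given: they have to be found in the camera images.
- board: loose rectangular cutting board of light wood, 105 mm long (its x), 78 wide (y), 12 thick (z), 0.09 to 0.18 kg, lacquered (friction about 0.55); its +z face has a juice groove all round, its -z face is plain. Origin at its very centre. Starts flat, groove up, its +x end towards the rail (within 8 degrees) and about 8 to 30 mm short of it
- rail: fixed stop rail of bent, slippery steel sheet (friction about 0.25), 360 mm long (its y), 60 high. Origin on the stand, at the middle of the foot of its sloping front; x points level to the rail's back (the board lies at negative x), z up. The front is a hollow curve, from 45 degrees at the foot to 70 at the top edge; the upright back is 38 mm behind the foot, two low rubber feet reach 49 mm
- trivet: a round loose cork trivet, 92 mm across, 12 mm thick, lying flat in front of the rail beside the board (either side); origin at the centre of its underside. To be left alone
- bitters_a: a small dasher bottle, 47 mm across, 138 mm high, standing at the left edge of the stand; origin at the centre of its base. Bystander
- jigger: a steel double jigger, 41 mm across, 97 mm high, standing at the left edge of the stand; origin at the centre of its base. Bystander
- rail_top (a point): middle of the rail's top edge, 34 mm behind the foot and 60 mm up, axes as the rail's. A board pushed until its lower end is at the foot leans on this edge at about 60 degrees; its upper end then stands 30 to 35 mm above this edge and about 50 mm behind the foot, and it stays leaning when left
Mind the look-alikes: they are no part of the job. What is shaped like the board but orange is not meant.

How it is judged:
By the outcome, as a careful person would: the job done as asked, in the order asked, and still so for the second after the job is handed in, with the robot touching nothing.
It also fails if it takes over 48 s, if anything falls off the work surface, if the arm or the gripper's body presses on something with over 40 N, if the wrist force passes 120 N, or if a joint passes its speed limit or range.

## Working session

There is one attempt and no reset: what is moved stays moved. The work goes in short steps, Python scripts to look and compute and a tool call to move; the robot and the scene stay as the last step left them, time stands still between calls to the robot, and variables do not carry over. Pictures are saved under pics/ and viewed, at most 10 in all, crops included, and the job is handed in when it is done.

Besides the shell and the picture viewer there is one more tool, called after "Emit:" by a JSON object that holds its "name" and its "arguments". drive_tool: Moves the arm, as the interface text tells. Its arguments: {"type":"object","properties":{"steps":{"type":"array","items":{"type":"array"}}},"required":["steps"]}

```bash
mkdir -p pics; cat > h.py <<'E'
import numpy as np, cv2
from station import ctrl, cams
def snap(n,f):
    p,d=cams.read_camera(n); cv2.imwrite(f'pics/{f}.png',p[:,:,::-1]); np.save(f'pics/{f}.npy',d); return p,d
def K(n):
    c=cams.camera_params(n); f=210/np.tan(np.radians(c['fov_y'])/2)
    return f,c['cx'],c['cy'],cv2.Rodrigues(np.array(c['rvec'],float))[0],np.array(c['tvec'],float).ravel()
def w(n,u,v,d):  # pixel + depth -> world
    f,cx,cy,R,t=K(n); return R.T@(np.array([(u-cx)/f*d,(v-cy)/f*d,d])-t)
def wz(n,u,v,z):  # pixel on plane z
    f,cx,cy,R,t=K(n); r=R.T@np.array([(u-cx)/f,(v-cy)/f,1]); o=-R.T@t; return o+r*(z-o[2])/r[2]
E
python3 - <<'E'
from h import *
snap('top','t0');snap('side','s0')
for n in('top','side'):print(K(n),cams.camera_params(n))
print(ctrl.sense())
E
```

```text
(np.float64(523.7629250766321), 286.55633147159847, 217.19374483598483, array([[ 0.01798855, -0.99964128,  0.01984251],
       [-0.9942963 , -0.01997194, -0.10476639],
       [ 0.1051251 , -0.01784474, -0.99429889]]), array([0.04368969, 0.58549699, 1.05394964])) {'fov_y': 43.69611740005306, 'cx': 286.55633147159847, 'cy': 217.19374483598483, 'rvec': array([ 2.19683896, -2.15541372,  0.13508793]), 'tvec': array([0.04368969, 0.58549699, 1.05394964])}
(np.float64(466.2241093745109), 279.6108969589362, 212.14726707671178, array([[-0.95263832, -0.30407745, -0.00413945],
       [-0.19207723,  0.6121966 , -0.76702129],
       [ 0.23576804, -0.72989878, -0.6416083 ]]), array([0.57283812, 0.12039645, 0.90503038])) {'fov_y': 48.49618979114142, 'cx': 279.6108969589362, 'cy': 212.14726707671178, 'rvec': array([ 0.41759926, -2.69877191,  1.25991497]), 'tvec': array([0.57283812, 0.12039645, 0.90503038])}
{'time': 0.1, 'joint_pos': array([-1.32961754,  0.33282502, -0.06469003,  1.46083905,  0.02158487,
        1.34990706, -0.08851603]), 'qd': array([ 0.00063597, -0.00201603, -0.00035902, -0.00297503, -0.00205331,
       -0.00105562, -0.00050891]), 'tau': array([ 1.13477709e-03, -6.26738477e+01,  4.91474639e-02, -3.92430854e+01,
        1.63712853e-02,  6.92016169e-03, -4.33019977e-05]), 'tool_pos': array([0.16287382, 0.60306145, 0.23059399]), 'orientation': array([-3.14030963e+00,  4.58654968e-05,  2.87780395e+00]), 'wrist_force': array([-0.55532151,  0.540804  ,  0.45520708]), 'wrist_torque': array([-0.03482297, -0.02745458, -0.02397496]), 'finger_force': 0.0, 'finger_gap': 0.08559382718152266}
```

View pics/t0.png

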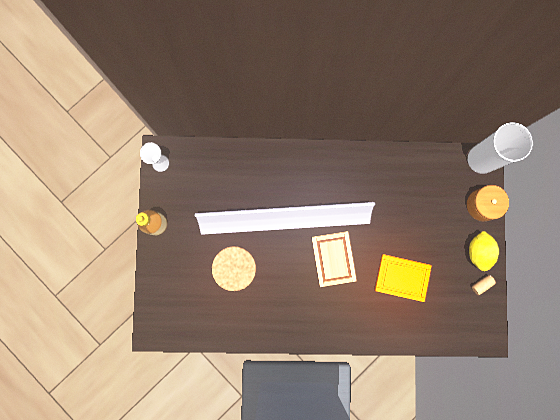

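View pics/s0.png

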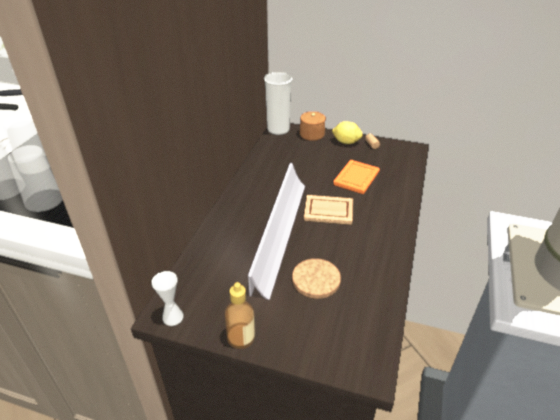

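Candidates: the light wood board at top (334,259) / side (329,209); the orange look-alike at top (404,278) / side (357,177); the round trivet at (234,269). I choose the light wood one and check it in a crop.

```bash
python3 - <<'E'
from h import *
p=cv2.imread('pics/t0.png');c=cv2.resize(p[195:305,185:385],None,fx=4,fy=4,interpolation=cv2.INTER_CUBIC)
cv2.imwrite('pics/c0.png',c)
d=np.load('pics/t0.npy')
for u,v in((334,259),(404,278),(234,269),(280,300)):print(u,v,w('top',u,v,d[v,u]).round(3))
E
```

```text
334 259 [ 0.501 -0.046  0.011]
404 278 [ 0.464 -0.194  0.01 ]
234 269 [0.476 0.162 0.011]
280 300 [ 0.413  0.065 -0.002]
```

View pics/c0.png

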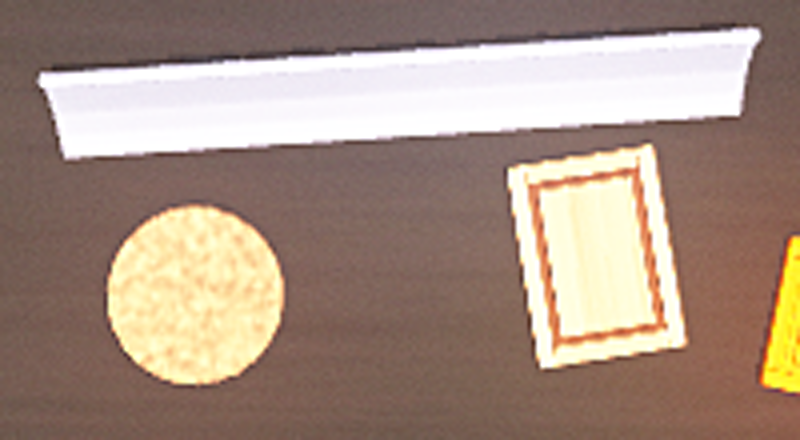

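The crop shows the light wood board, groove up. Its corners in the crop are at (507,168), (653,144), (687,345) and (543,369). The rail foot runs from (65,159) to (741,115) and its top edge from (42,75) to (760,33).

```bash
python3 - <<'E'
from h import *
g=lambda P,z:np.array([wz('top',185+u/4-.375,195+v/4-.375,z) for u,v in P])
b=g([(507,168),(653,144),(687,345),(543,369)],.012);f=g([(65,159),(741,115)],0);t=g([(42,75),(760,33)],.06)
print(b.round(4),b.mean(0).round(4),f.round(4),t.round(4))
for n,a in(('foot',f),('top',t)):
  e=a[1]-a[0];print(n,np.linalg.norm(e),np.degrees(np.arctan2(e[0],-e[1])),a.mean(0))
e=(b[0]+b[1]-b[2]-b[3])/2;print('board',np.linalg.norm(e),np.degrees(np.arctan2(e[1],e[0])))
E
```

```text
[[ 0.5465  0.0017  0.012 ]
 [ 0.5607 -0.0751  0.012 ]
 [ 0.456  -0.0934  0.012 ]
 [ 0.4423 -0.0184  0.012 ]] [ 0.5014 -0.0463  0.012 ] [[ 0.5476  0.2348  0.    ]
 [ 0.5781 -0.1236  0.    ]] [[ 0.5854  0.2391  0.06  ]
 [ 0.6142 -0.1225  0.06  ]]
foot 0.35969656665524374 4.860082772928752 [0.56284459 0.05556842 0.        ]
top 0.3627310187615603 4.542150905667821 [0.59980535 0.05827006 0.06      ]
board 0.106229217569695 10.42543466021392
```

```bash
cat >> h.py <<'E'
O=np.array([.5628,.0556]); A=np.radians(4.8); C,S=np.cos(A),np.sin(A)
def r2w(x,y): return O+[C*x-S*y,S*x+C*y]
def w2r(p): d=np.array(p[:2])-O; return np.array([C*d[0]+S*d[1],-S*d[0]+C*d[1]])
def go(p,yaw=None):  # world target -> tool shift/40cm, turn/45deg
    s=ctrl.sense(); from scipy.spatial.transform import Rotation as Q
    R=Q.from_euler('xyz',s['orientation']).as_matrix()
    t=0 if yaw is None else ((yaw-np.degrees(s['orientation'][2])+180)%360-180)/-45
    print(((R.T@(np.array(p)-s['tool_pos']))/.4).round(4),'turn',round(t,4),'z-row',s['tool_pos'].round(4),w2r(s['tool_pos']).round(4))
E
python3 - <<'E'
from h import *
go([.42,.3,.23],184.8); p=r2w(-.148,-.098);print(p);go([*p,.23],184.8)
d=np.load('pics/t0.npy')
for u,v in((330,134),(330,120),(330,60),(330,145),(400,146)):print(u,v,w('top',u,v,d[v,u]).round(3))
E
```

```text
[-0.8181 -0.5638  0.0022] turn -0.4425 z-row [0.1629 0.6031 0.2306] [-0.3527  0.579 ]
[ 0.42351949 -0.05444062]
[-1.0577 -1.417   0.0034] turn -0.4425 z-row [0.1629 0.6031 0.2306] [-0.3527  0.579 ]
330 134 [ 0.767 -0.035  0.014]
330 120 [ 0.767 -0.025  0.118]
330 60 [0.768 0.005 0.402]
330 145 [ 0.747 -0.037  0.   ]
400 146 [ 0.748 -0.189 -0.001]
```

Emit:
{"name": "drive_tool", "arguments": {"steps": [[-0.05,[-0.818,-0.564,0],-0.4425],[-0.05,[-0.818,-0.564,0],-0.4425],[-0.05,[-0.818,-0.564,0],-0.4425],[-0.05,[-0.818,-0.564,0],-0.4425],[-0.05,[-0.818,-0.564,0],-0.4425],[-0.05,[-0.818,-0.564,0],-0.4425],[-0.05,[-0.818,-0.564,0],-0.4425],[-0.05,[-0.818,-0.564,0],-0.4425],[-0.05,[-0.818,-0.564,0],-0.4425],[-0.05,[-0.818,-0.564,0],-0.4425],[-0.05,[-0.818,-0.564,0],-0.4425]]}}

```text
time: 1.2
tool_pos: [0.4192, 0.3012, 0.2311]
orientation: [3.141, -0.001, -3.056]
wrist_force: [-0.1, -0.0, -0.8]
finger_gap: 0.0408
finger_force: 0.0
```

```bash
python3 - <<'E'
from h import *
p=r2w(-.148,-.098);go([*p,.1],184.8);s=ctrl.sense();print(s['time'],s['finger_gap'],s['orientation'])
E
```

```text
[ 0.0646 -0.8869  0.3276] turn 0.0018 z-row [0.4192 0.3012 0.2311] [-0.1226  0.2568]
1.2 0.04080482207712477 [ 3.14145039e+00 -6.31939180e-04 -3.05638435e+00]
```

Emit:
{"name": "drive_tool", "arguments": {"steps": [[-0.05,[0.065,-0.887,0.33],0],[-0.05,[0.065,-0.887,0.33],0],[-0.05,[0.065,-0.887,0.33],0],[-0.05,[0.065,-0.887,0.33],0],[-0.05,[0.065,-0.887,0.33],0],[-0.05,[0.065,-0.887,0.33],0],[-0.05,[0.065,-0.887,0.33],0],[-0.05,[0.065,-0.887,0.33],0],[-0.05,[0.065,-0.887,0.33],0],[-0.05,[0.065,-0.887,0.33],0]]}}

```text
time: 2.2
tool_pos: [0.4238, -0.0544, 0.0992]
orientation: [3.141, -0.0, -3.057]
wrist_force: [0.8, 0.4, 0.6]
finger_gap: 0.0403
finger_force: 0.0
```

```bash
python3 - <<'E'
from h import *
p=r2w(-.148,-.098);go([*p,.0],184.8)
P,d=snap('side','s1');cv2.imwrite('pics/s1c.png',cv2.resize(P[100:300,220:440,::-1],None,fx=3,fy=3))
E
```

```text
[ 7.000e-04 -2.000e-04  2.481e-01] turn 0.0012 z-row [ 0.4238 -0.0544  0.0992] [-0.1477 -0.098 ]
```

View pics/s1c.png

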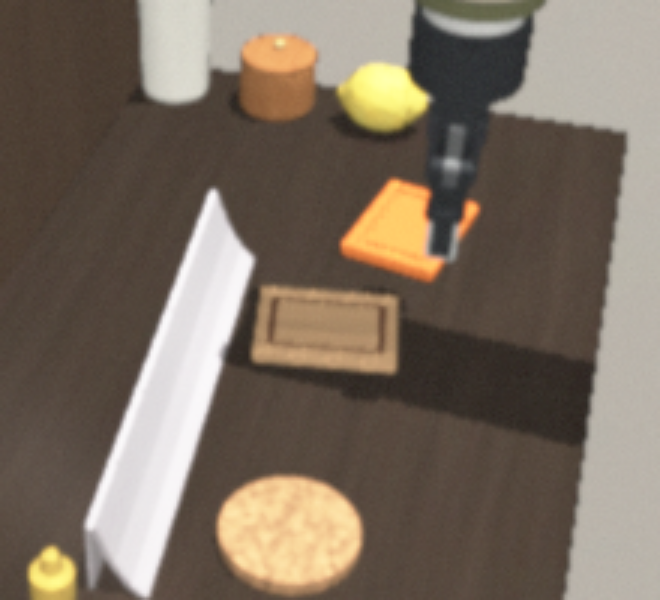

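The picture shows the gripper hovering behind the board's near end, fingertip at crop (440,255), clear of the orange look-alike. Now lowering.

Emit:
{"name": "drive_tool", "arguments": {"steps": [[-0.05,[0,0,0.1],0],[-0.05,[0,0,0.2],0],[-0.05,[0,0,0.235],0],[-0.05,[0,0,0.242],0],[-0.05,[0,0,0.242],0]]}}

```text
time: 2.75
tool_pos: [0.4242, -0.0542, 0.0028]
orientation: [3.141, -0.0, -3.056]
wrist_force: [0.6, 0.0, 0.4]
finger_gap: 0.0407
finger_force: 0.0
```

```bash
python3 - <<'E'
from h import *
p=r2w(-.06,-.098);go([*p,.001],184.8)
P,d=snap('side','s2');cv2.imwrite('pics/s2c.png',cv2.resize(P[150:270,270:420,::-1],None,fx=5,fy=5,interpolation=cv2.INTER_CUBIC))
E
```

```text
[-0.2183 -0.0009  0.0045] turn 0.0028 z-row [ 0.4242 -0.0542  0.0028] [-0.1473 -0.0978]
```

View pics/s2c.png

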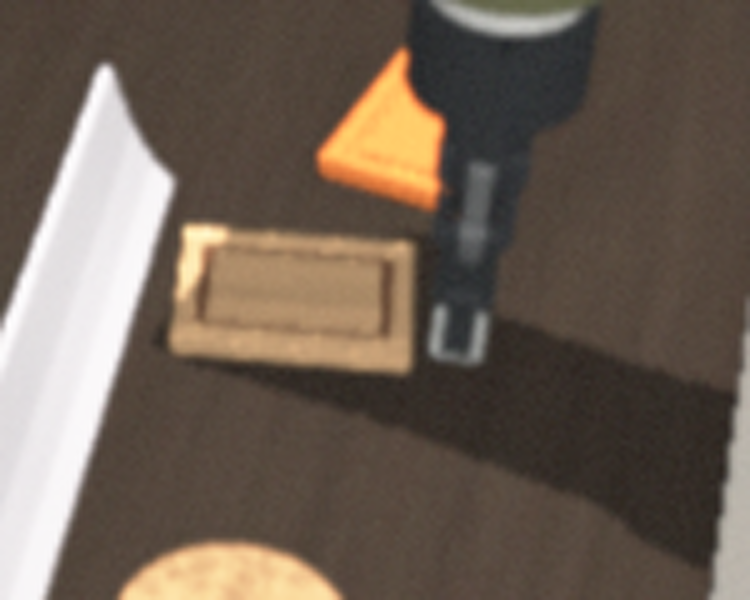

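The finger is just behind the board's near end, its lower corner at crop (432,362). Next, its tip height above the stand.

```bash
python3 - <<'E'
from h import *
for z in(0,.003,.006,.01):
  for u,v in((432,362),(485,360)):print(z,w2r(wz('side',270+u/5-.4,150+v/5-.4,z)).round(4))
E
```

```text
0 [-0.1361 -0.0699]
0 [-0.1587 -0.0763]
0.003 [-0.1362 -0.0663]
0.003 [-0.1587 -0.0728]
0.006 [-0.1362 -0.0628]
0.006 [-0.1586 -0.0692]
0.01 [-0.1363 -0.0582]
0.01 [-0.1586 -0.0645]
```

Emit:
{"name": "drive_tool", "arguments": {"steps": [[-0.05,[-0.02,0,0.0045],0],[-0.05,[-0.04,0,0.0045],0],[-0.05,[-0.06,0,0.0045],0],[-0.05,[-0.08,0,0.0045],0],[-0.05,[-0.1,0,0.0045],0],[-0.05,[-0.12,0,0.0045],0],[-0.05,[-0.14,0,0.0045],0],[-0.05,[-0.16,0,0.0045],0],[-0.05,[-0.18,0,0.0045],0],[-0.05,[-0.18,0,0.0045],0]]}}

```text
time: 3.8
tool_pos: [0.4972, -0.0493, 0.0009]
orientation: [-3.141, 0.002, -3.057]
wrist_force: [0.2, 0.5, -0.1]
finger_gap: 0.0405
finger_force: 0.0
```

```bash
python3 - <<'E'
from h import *
p=r2w(-.0215,-.098);go([*p,.001],184.8)
P,d=snap('side','s3');cv2.imwrite('pics/s3c.png',cv2.resize(P[130:270,240:420,::-1],None,fx=4,fy=4,interpolation=cv2.INTER_CUBIC))
E
```

```text
[-0.1315  0.0025 -0.    ] turn 0.0004 z-row [ 0.4972 -0.0493  0.0009] [-0.0741 -0.099 ]
```

View pics/s3c.png

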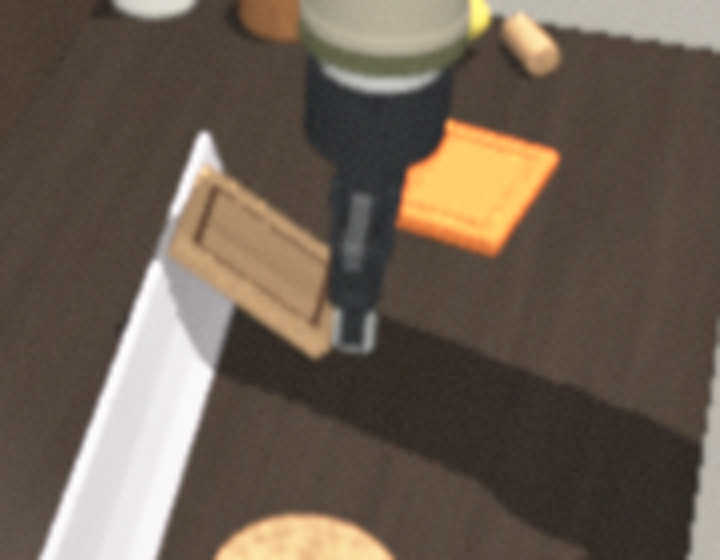

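The board is riding up the slope, its upper end at crop (190,205) and its lower end against the finger at (325,350). I'll push on to the foot.

Emit:
{"name": "drive_tool", "arguments": {"steps": [[-0.05,[-0.018,0,0],0],[-0.05,[-0.036,0,0],0],[-0.05,[-0.054,0,0],0],[-0.05,[-0.072,0,0],0],[-0.05,[-0.09,0,0],0],[-0.05,[-0.105,0,0],0],[-0.05,[-0.118,0,0],0],[-0.05,[-0.13,0,0],0],[-0.05,[-0.13,0,0],0]]}}

```text
time: 4.75
tool_pos: [0.5479, -0.045, 0.0007]
orientation: [-3.141, 0.0, -3.058]
wrist_force: [-0.0, -0.1, 0.7]
finger_gap: 0.0404
finger_force: 0.0
```

```bash
python3 - <<'E'
from h import *
p=r2w(-.0215,-.098);go([*p,.001],184.8)
P,d=snap('side','s4');cv2.imwrite('pics/s4c.png',cv2.resize(P[110:270,240:420,::-1],None,fx=3,fy=3,interpolation=cv2.INTER_CUBIC))
E
```

```text
[-0.0045  0.0026 -0.0008] turn 0.0001 z-row [ 0.5479 -0.045   0.0007] [-0.0233 -0.099 ]
```

View pics/s4c.png

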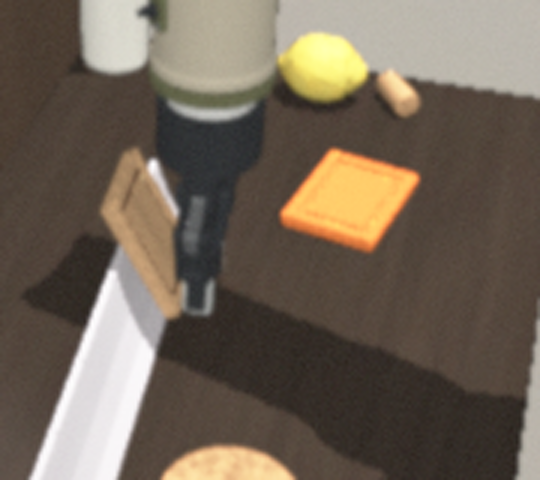

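The board leans at about 60°, upper end at crop (130,180), lower end at the foot (175,312). Backing off, rising and going over behind it.

Emit:
{"name": "drive_tool", "arguments": {"steps": [[-0.05,[0.03,0,0],0],[-0.05,[0.1,0,0],0],[-0.05,[0.15,0,0],0],[-0.05,[0.15,0,-0.12],0],[-0.05,[0.15,0,-0.24],0],[-0.05,[0.15,0,-0.36],0],[-0.05,[0.15,0,-0.42],0],[-0.05,[0.15,0,-0.42],0]]}}

```text
time: 5.6
tool_pos: [0.4898, -0.0501, 0.1727]
orientation: [3.14, 0.008, -3.058]
wrist_force: [-0.1, 0.3, -0.5]
finger_gap: 0.0405
finger_force: 0.0
```

```bash
python3 - <<'E'
from h import *
p=r2w(.087,-.098);go([*p,.168],184.8);go([*p,.073],184.8)
P,d=snap('side','s5');cv2.imwrite('pics/s5c.png',cv2.resize(P[110:270,240:420,::-1],None,fx=3,fy=3,interpolation=cv2.INTER_CUBIC))
for v in range(160,222,4):
  print(v,[(u,*w2r(w('side',u,v,d[v,u])).round(3),w('side',u,v,d[v,u])[2].round(3)) for u in (278,285,292)])
E
```

```text
[-0.4214  0.0031  0.0149] turn -0.0003 z-row [ 0.4898 -0.0501  0.1727] [-0.0816 -0.0992]
[-0.4195  0.0028  0.2524] turn -0.0003 z-row [ 0.4898 -0.0501  0.1727] [-0.0816 -0.0992]
160 [(278, np.float64(0.088), np.float64(-0.277), np.float64(-0.003)), (285, np.float64(0.039), np.float64(-0.139), np.float64(0.093)), (292, np.float64(0.051), np.float64(-0.28), np.float64(-0.0))]
164 [(278, np.float64(0.083), np.float64(-0.254), np.float64(-0.0)), (285, np.float64(0.037), np.float64(-0.126), np.float64(0.091)), (292, np.float64(0.048), np.float64(-0.264), np.float64(-0.002))]
168 [(278, np.float64(0.048), np.float64(-0.106), np.float64(0.092)), (285, np.float64(0.035), np.float64(-0.121), np.float64(0.083)), (292, np.float64(0.03), np.float64(-0.174), np.float64(0.049))]
172 [(278, np.float64(0.044), np.float64(-0.09), np.float64(0.092)), (285, np.float64(0.032), np.float64(-0.107), np.float64(0.083)), (292, np.float64(0.023), np.float64(-0.137), np.float64(0.063))]
176 [(278, np.float64(0.04), np.float64(-0.072), np.float64(0.095)), (285, np.float64(0.031), np.float64(-0.101), np.float64(
[... 1565 characters left out ...]
float64(-0.053), np.float64(0.025)), (292, np.float64(0.006), np.float64(-0.062), np.float64(0.021))]
212 [(278, np.float64(0.027), np.float64(-0.013), np.float64(0.045)), (285, np.float64(0.018), np.float64(-0.044), np.float64(0.022)), (292, np.float64(0.007), np.float64(-0.068), np.float64(0.004))]
216 [(278, np.float64(0.025), np.float64(-0.006), np.float64(0.041)), (285, np.float64(0.016), np.float64(-0.036), np.float64(0.017)), (292, np.float64(0.005), np.float64(-0.056), np.float64(0.003))]
220 [(278, np.float64(0.024), np.float64(-0.0), np.float64(0.034)), (285, np.float64(0.014), np.float64(-0.025), np.float64(0.015)), (292, np.float64(0.003), np.float64(-0.047), np.float64(-0.002))]
```

View pics/s5c.png

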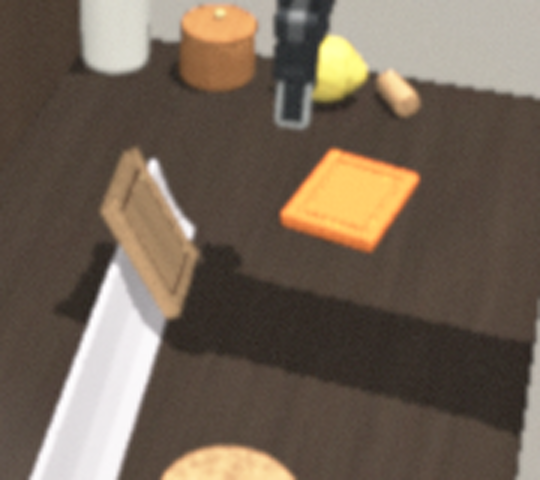

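The board stays leaning by itself: upper end about x 50 mm, z 95 mm in the rail frame, y −60 to −139 mm. Going over and down behind its upper end.

Emit:
{"name": "drive_tool", "arguments": {"steps": [[-0.05,[-0.12,0,0],0],[-0.05,[-0.24,0,0],0],[-0.05,[-0.36,0,0],0],[-0.05,[-0.421,0,0],0],[-0.05,[-0.421,0,0.03],0],[-0.05,[-0.421,0,0.12],0],[-0.05,[-0.421,0,0.22],0],[-0.05,[-0.421,0,0.252],0],[-0.05,[-0.421,0,0.252],0]]}}

```text
time: 6.55
tool_pos: [0.6532, -0.0361, 0.0654]
orientation: [3.141, -0.005, -3.058]
wrist_force: [-0.2, 0.4, 1.3]
finger_gap: 0.0406
finger_force: 0.0
```

```bash
python3 - <<'E'
from h import *
p=r2w(-.028,-.098);go([*p,.073],184.8)
E
```

```text
[ 0.2761  0.0023 -0.0177] turn -0.0006 z-row [ 0.6532 -0.0361  0.0654] [ 0.0824 -0.099 ]
```

Emit:
{"name": "drive_tool", "arguments": {"steps": [[-0.05,[0,0,-0.012],0],[-0.05,[0.03,0,-0.012],0],[-0.05,[0.05,0,-0.012],0],[-0.05,[0.07,0,-0.012],0],[-0.05,[0.09,0,-0.012],0],[-0.05,[0.11,0,-0.012],0],[-0.05,[0.13,0,-0.012],0],[-0.05,[0.145,0,-0.012],0],[-0.05,[0.16,0,-0.012],0],[-0.05,[0.175,0,-0.012],0]]}}

```text
time: 7.55
tool_pos: [0.5851, -0.0419, 0.0726]
orientation: [3.142, -0.0, -3.058]
wrist_force: [0.1, -0.1, 0.4]
finger_gap: 0.0403
finger_force: 0.0
```

```bash
python3 - <<'E'
from h import *
p=r2w(-.028,-.098);go([*p,.073],184.8)
P,d=snap('side','s6');cv2.imwrite('pics/s6c.png',cv2.resize(P[110:270,240:420,::-1],None,fx=3,fy=3,interpolation=cv2.INTER_CUBIC))
E
```

```text
[ 0.1053  0.0025 -0.0009] turn -0.0 z-row [ 0.5851 -0.0419  0.0726] [ 0.0141 -0.099 ]
```

View pics/s6c.png

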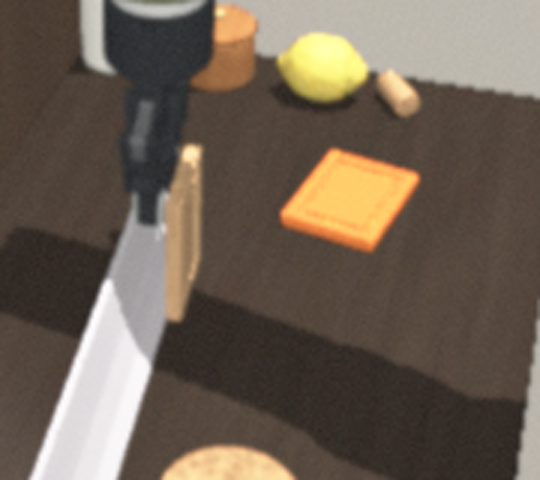

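The board stands nearly upright, edge-on at crop (183,235), with the fingers behind it. Pulling on until it falls.

Emit:
{"name": "drive_tool", "arguments": {"steps": [[-0.05,[0.015,0,0],0],[-0.05,[0.03,0,0],0],[-0.05,[0.045,0,0],0],[-0.05,[0.06,0,0],0],[-0.05,[0.075,0,0],0],[-0.05,[0.09,0,0],0],[-0.05,[0.09,0,-0.1],0],[-0.05,[0.09,0,-0.2],0],[-0.05,[0.09,0,-0.3],0],[-0.05,[0.09,0,-0.4],0],[-0.05,[0.09,0,-0.4],0]]}}

```text
time: 8.7
tool_pos: [0.552, -0.0453, 0.2381]
orientation: [3.141, 0.009, -3.058]
wrist_force: [0.8, -0.4, -0.7]
finger_gap: 0.0408
finger_force: 0.0
```

```bash
python3 - <<'E'
from h import *
P,d=snap('side','s7');cv2.imwrite('pics/s7c.png',cv2.resize(P[110:330,200:440,::-1],None,fx=2.7,fy=2.7,interpolation=cv2.INTER_CUBIC))
for u,v in((300,205),(310,205),(320,205),(330,205),(340,205),(320,195),(320,215)):
  q=w('side',u,v,d[v,u]);print(u,v,w2r(q).round(3),q[2].round(4))
E
```

```text
300 205 [-0.004 -0.105] -0.003
310 205 [-0.029 -0.093] 0.011
320 205 [-0.051 -0.102] 0.0074
330 205 [-0.073 -0.104] 0.0097
340 205 [-0.095 -0.111] 0.0086
320 195 [-0.045 -0.134] 0.0108
320 215 [-0.056 -0.067] 0.0081
```

View pics/s7c.png

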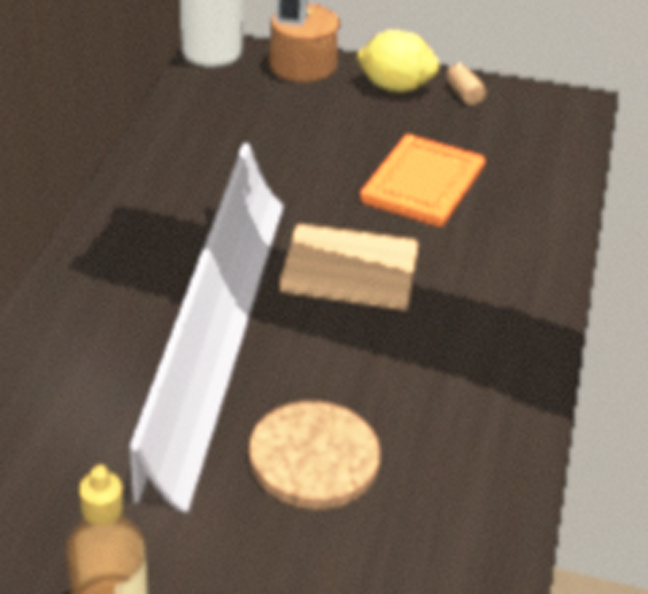

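The board lies flat in front of the rail, plain face up with no groove showing, at crop (350,265). The trivet and bottle have not moved, and the gripper is clear.

```bash
python3 -c "
from station import ctrl
print(ctrl.sign_off())"
```

```text
the job is handed in; nothing more can be done
None
```

The board is turned over and lies flat in front of the rail, plain face up; I left the trivet, bottle and jigger alone, and the job is handed in at about 8.8 s.

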